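# Let the ratchet vise close on a junction block

## Task

The little hand-wound vise is held open by its sprung ratchet pawl. Flick the red release lever fully over, take the pawl's load off with the crank so that the pawl springs clear of the wheel, then ease the crank back by hand until the spring closes the jaw snugly on the black junction block against the fence, and only then let go. Never let the crank run away, force the lever, or squeeze the block harder with the crank than the vise's own spring does, and leave the other things on the bench alone.

Things in the scene. Friction and masses are not known exactly. Their poses are not given: they have to be found in the camera images.
- drum_axis (a point): Foot of the vise drum's upright axis, 12 mm above the bench, fixed to the blue base plate (124 mm along x, y=-80 to +155 mm, top 12 mm above the bench). Its frame is the vise's: z up, +y from the drum along the slideway to jaw and fence. Toothed steel wheel: tip radius 38 mm, 24 to 34 mm above the bench. Crank arm: 50 to 58 mm above the bench.
- crank_knob (a point): Centre of the crank's upright black knob: 18 mm across, 60 to 102 mm above the bench (this point at 81 mm), 55 mm from the drum axis, at the start 120 degrees counterclockwise (seen from above) from the vise's +x. It spins freely on its pin: a gripper holding it need not turn, and its x and y axes mean nothing. Nothing else stands as high within its sweep.
- drum (a joint): Drum and crank, rad: 0 to 0.06 at the start (held by the pawl), grows as it pays back, CLOCKWISE from above; negative = wound farther, to -0.8 (teeth every 0.39). Jaw: 15 mm per rad. A spring drives it clockwise, 0.36 N m at 0, 0.05 less per rad: 5 to 7 N at the knob. With the pawl clear nothing else holds it: let go, it snaps shut. It must pay back slower than 2.5 rad/s.
- release (a joint): Release lever, rad: 0 engaged, end stop at 0.55 = fully over; grows clockwise from above. Friction keeps it where it is left. The pawl is sprung to it on the same pivot: with the lever over, the pawl is pulled outward but stays jammed under the drum's load until the crank is wound 0.05 to 0.2 rad counterclockwise; then it springs clear and stays clear.
- release_post (a point): Middle of the lever's upright red post, 12 mm across, 37 to 70 mm above the bench (this point at 55 mm), 52 mm from the lever's pivot, which is at x=-45, y=-45 mm in the vise's frame. At 0 the post is at x=-45, y=-97 mm; to release, push it to the vise's -x along its circle (27 mm). It takes 2 to 5 N, then meets the stop; never more than 20 N.
- pawl_nose (a point): Tip of the brass pawl, 29 mm above the bench: about 34 mm from the drum axis while in the wheel, about 50 mm when clear.
- jaw: Moving grey jaw, 100 mm wide, 13 to 47 mm above the bench. Origin under the middle of its clamping face, 12 mm above the bench, axes as the vise's; it starts at y=67 mm and moves to +y as the drum pays back. It clamps against the fixed grey fence, a like jaw at the far end of the slideway, whose place along y varies (face at 117 to 131 mm).
- block: Loose black junction block, 75 mm long across the vise, 36 mm along the vise's y, 25 mm high, flat on the base plate; origin under its centre. The jaw pushes it to the fence, 2 to 9 mm off (not measured: feel for it). Once clamped, the pull at the knob drops from 5 N to nothing: the spring then puts about 19 N on the block (40 N at most); each N turned on at the knob adds 3.7 N.
- reel_center (a point): Bystander: blue solder reel, 64 mm across, 43 mm high; its centre.
- mug_center (a point): Bystander: spotted white mug, 82 mm across, 91 mm high, handle at one side; its centre.
- driver_center (a point): Bystander: red screwdriver 213 mm long lying flat; its centre.
- cutters_center (a point): Bystander: side cutters with yellow handles, 126 mm long, lying flat; their centre.
Things that resemble listed ones, but are neither listed nor needed, are in the scene too. Leave any blue, green or turquoise look-alike of the block alone.

How it is judged:
By the outcome, as a careful person would: the job done as asked, in the order asked, and still so for the second after the job is handed in, with the robot touching nothing.
It also fails if it takes over 70 s, if anything falls off the work surface, if the arm or the gripper's body presses on something with over 40 N, if the wrist force passes 120 N, or if a joint passes its speed limit or range.

## Robot

A 7-joint arm with a two-finger parallel gripper is mounted at the origin on the work surface; the furniture and walls round the work are solid. World frame = base frame: x ahead of the robot, y to its left, z up, the work surface at z = 0. Lengths are in m, angles in rad, forces in N, time in s.
With the tool pointing down it reaches from about 0.4 to 0.85 m from the base axis. Payload 10.4 kg.
Tool frame: the origin (TCP) lies between the finger pads; the fingertips stand tcp_to_tips ahead of it and the grasp point (between the pads) lies 8 mm behind it (tcp_to_tips is the distance from the TCP to the fingertips, in m); z points along the fingers, y is the line along which they close (so a half turn about z gives the same grasp; the last joint's range is limited). The gripper opens to 85 mm and grips with 20 to 120 N. Pads are 22 mm wide; open, the fingers measure 114 mm over their backs; the gripper's body (76 mm by 85 mm) begins 54 mm behind the grasp point. The pads swing forward as they close: fully open they stand 13 mm farther back than shut.
Start: joints at [-1.155, 0.332, -0.065, 1.46, 0.022, 1.35, -0.088], TCP at [0.266, 0.566, 0.242] pointing down, gripper open.
Joint ranges: [-2.6, 2.6], [-0.5, 2.12], [-1.47, 1.34], [0.16, 2.42], [-1.27, 4.41], [0.06, 2.06], [-2.6, 2.6]. Speed limits (rad/s): [2.22, 2.22, 2.79, 2.79, 3.14, 3.14, 3.14].

## Interface

Orientations are given as a unit quaternion [x, y, z, w].
In Python, from workcell import * gives the robot as it stands.
- The arm moves only by the tool apply_moves, never from a script. Its argument "rows" is a list of rows, each an object of numbers: "x", "y", "z": the shift along the tool's x, y, z in mm; "ax", "ay", "az": the turn, a rotation vector about the tool's x, y, z in degrees; "gripper": the closure, from 0 (fully open) to 1 (shut). A call has 1 to 5 rows; each row shifts and turns the commanded pose from where the row before left it, along the tool's axes as they then stand; what a row does not reach is not made up. A row lasts 1/12 s, in which the tool goes at most 41.7 mm and 7.16 degrees, less where a joint would pass 70% of its speed; a pose out of reach is approached as far as the arm can. A call with a gripper value outside its range is refused whole. The fingers move at their own pace and stop on an object; "newtons" is the grip in N (left out, the last holds). Time passes only in rows, so rows that do not move let the fingers close. It gives the time, the measured TCP pose, the force, the opening and the grip force at its end, in the units of the state.
- get_obs(): the state, without advancing time (a new reading comes with each control period).
- camera(name): name is "scene" or "side" or "wrist"; returns a dict with "color" (480x640x3 uint8, red, green, blue), "fov_y" (degrees; the focal length in pixels is half the picture's height over the tangent of half this angle, whatever the lens; pixels are square), "cx", "cy" (the principal point, pixels), "k1" (the pictures are not rectified: a ray, as slopes to the right and down, at radius r is drawn at 1 + k1 r^2 times it, then the intrinsics apply), "rvec" (rotation vector, rad) and "tvec" (3), from world to camera coordinates, as OpenCV has them. Camera axes: x right, y down, z forward; pixel columns grow to the right and rows downward; lengths in m; the calibration is good to about 2 mm. A picture is of the moment at which its call begins. There is no depth.
- hand_in(): hands the job in; it is judged then, once.
The state is a dict: "clock": time; "joint_pos": joint angles; "joint_velocities": joint speeds; "tau": joint torques, N m; "position": TCP position; "ee_rot": TCP orientation; "ft_force": force on the tool from outside, world axes, zero at the start; "torque": the same for the moment, N m; "grip_width": opening from 0.0 (shut) to 1.0 (fully open); "grasp_force": force on a finger pad.
Only numpy, scipy, OpenCV 4.12 (cv2) and the standard library are available. Lean on these libraries where they do the work, as an engineer would, in place of code of your own. Each camera call takes 0.05 s, during which the arm holds its last target. There are 200 camera calls.

## Working session

There is one attempt and no reset: what is moved stays moved. The work goes in short steps, Python scripts to look and compute and a tool call to move; the robot and the scene stay as the last step left them, time stands still between calls to the robot, and variables do not carry over. Pictures are saved under pics/ and viewed, at most 10 in all, crops included, and the job is handed in when it is done.

Besides the shell and the picture viewer there is one more tool, called after ">>>" as name(argument=value, ...) on one line, values as JSON. apply_moves: Moves the arm, as the interface text tells. Its arguments: {"type":"object","properties":{"rows":{"type":"array","items":{"type":"object","properties":{"x":{"type":"number"},"y":{"type":"number"},"z":{"type":"number"},"ax":{"type":"number"},"ay":{"type":"number"},"az":{"type":"number"},"gripper":{"type":"number"}}}},"newtons":{"type":"number"}},"required":["rows"]}

```bash
ls; mkdir -p pics
cat > h.py <<'E'
from workcell import *
import numpy as np, cv2
from scipy.spatial.transform import Rotation as R
def cam(n):
    c=camera(n); return c
def ray(c,u,v):
    f=240/np.tan(np.radians(c["fov_y"])/2)
    d=np.array([(u-c["cx"])/f,(v-c["cy"])/f]); s=d.copy()
    for _ in range(20): s=d/(1+c["k1"]*(s@s))
    M=R.from_rotvec(c["rvec"]).as_matrix(); t=np.array(c["tvec"])
    return -M.T@t, M.T@np.array([s[0],s[1],1])
def onz(c,u,v,z):
    o,d=ray(c,u,v); return o+d*(z-o[2])/d[2]
def proj(c,p):
    f=240/np.tan(np.radians(c["fov_y"])/2)
    q=R.from_rotvec(c["rvec"]).as_matrix()@np.array(p)+np.array(c["tvec"])
    s=q[:2]/q[2]; s=s*(1+c["k1"]*(s@s)); return s*f+[c["cx"],c["cy"]]
def tri(c1,p1,c2,p2):
    A=[];b=[]
    for c,p in((c1,p1),(c2,p2)):
        o,d=ray(c,*p); d=d/np.linalg.norm(d); P=np.eye(3)-np.outer(d,d); A.append(P); b.append(P@o)
    return np.linalg.lstsq(np.vstack(A),np.hstack(b),rcond=None)[0]
E
python3 - <<'E'
from h import *
import pickle
for n in("scene","side"):
    c=cam(n); cv2.imwrite(f"pics/{n}0.png",c["color"][:,:,::-1]); pickle.dump(c,open(f"{n}0.pkl","wb"))
    print(n,ray(c,320,240),c["fov_y"],c["k1"])
o=get_obs();print({k:np.round(v,3) for k,v in o.items()}); 
try: print(tcp_to_tips)
except Exception as e: print(e)
E
```

```text
pics
scene (array([-0.40043061,  0.98786468,  0.67119861]), array([ 0.62401319, -0.63699139, -0.45308977])) 47.61196847410562 0.04142283623809224
side (array([ 0.27275595, -0.71181856,  0.84327448]), array([ 0.12310274,  0.76055512, -0.63765533])) 57.735467581171086 0.016368051342374873
{'clock': np.float64(0.1), 'joint_pos': array([-1.155,  0.333, -0.065,  1.461,  0.022,  1.35 , -0.088]), 'joint_velocities': array([-0.   , -0.001,  0.001, -0.001, -0.   ,  0.001,  0.001]), 'tau': array([ 1.0000e-03, -6.2675e+01,  4.9000e-02, -3.9243e+01,  1.6000e-02,
        7.0000e-03,  0.0000e+00]), 'position': array([0.265, 0.565, 0.242]), 'ee_rot': array([ 0.218,  0.976, -0.001, -0.   ]), 'ft_force': array([ 0.377, -0.071,  0.482]), 'torque': array([-0.022,  0.021, -0.021]), 'grasp_force': np.float64(0.0), 'grip_width': np.float64(1.002)}
0.011
```

View pics/scene0.png

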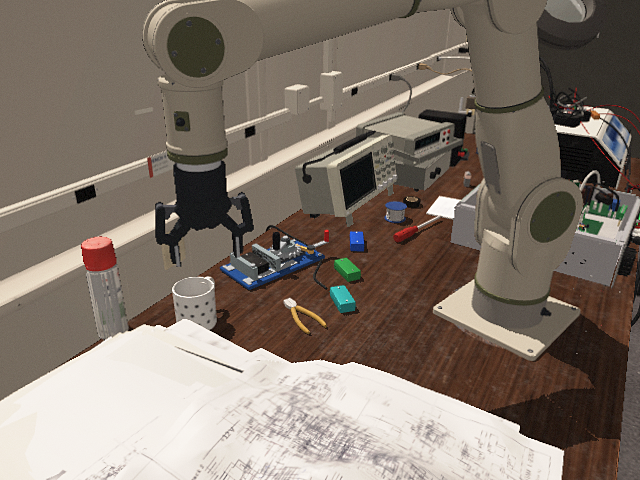

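View pics/side0.png

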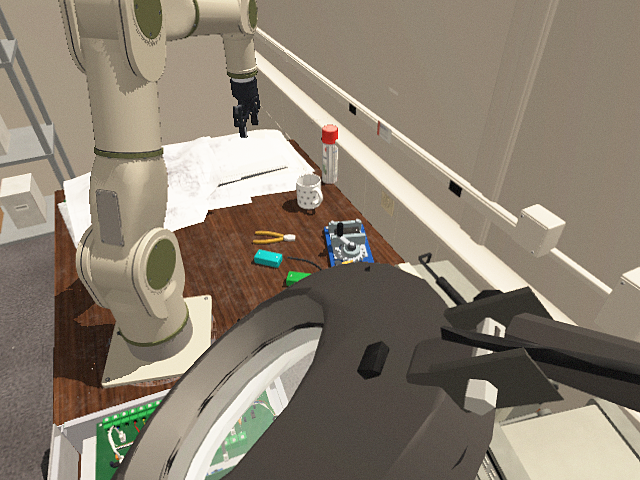

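The scene view shows the vise on its blue plate around (272,262), with black knob at about (277,240) and red post at (326,236). The mug is at (195,303), cutters (305,316), reel (396,212) and driver (415,230). In the side view, the vise is at (348,243).

Run:
```python
from h import *
import pickle
c=pickle.load(open("scene0.pkl","rb")); s=pickle.load(open("side0.pkl","rb"))
for n,u,v,z in(("cornerL",222,270,.012),("cornerN",253,287,.012),("cornerR",322,258,.012),("knob",277,240,.081),("post",326,236,.055),("mug",195,303,.045),("cut",305,316,.01),("reel",396,212,.03)):
    print(n,onz(c,u,v,z).round(3))
a=cv2.resize(c["color"][215:300,205:345,::-1],None,fx=5,fy=5,interpolation=cv2.INTER_CUBIC)
cv2.imwrite("pics/crop1.png",a)
w=cam("wrist"); print(ray(w,320,240),w["fov_y"]); cv2.imwrite("pics/w0.png",w["color"][:,:,::-1])
```

```text
cornerL [0.558 0.342 0.012]
cornerN [0.447 0.338 0.012]
cornerR [0.434 0.128 0.012]
knob [0.483 0.232 0.081]
post [0.453 0.095 0.055]
mug [0.439 0.494 0.045]
cut [0.284 0.331 0.01 ]
reel [ 0.456 -0.201  0.03 ]
(array([0.2041014 , 0.59362637, 0.37384179]), array([ 0.23807492, -0.11327193, -0.96462146])) 64.38769272666151
```

View pics/crop1.png

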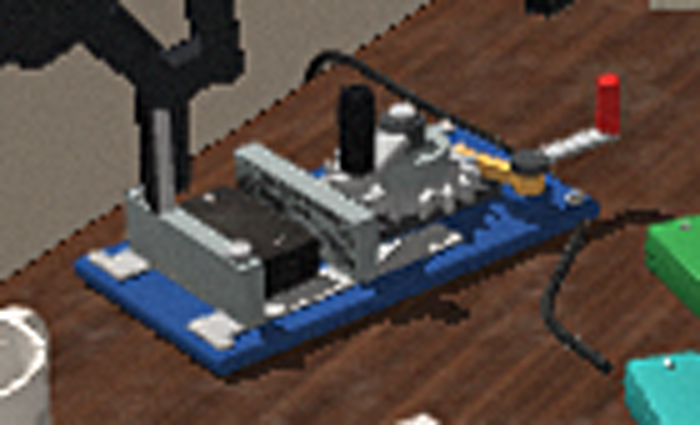

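The crop shows the vise clearly: fence at left, black block (on this plate), jaw, black knob (355,125), brass pawl (500,165), red post (608,105). Candidates: the block could be taken for the green, turquoise or blue look-alikes at scene (347,268), (343,299), (357,241). The post could be taken for the driver handle (405,235) or the bottle cap (98,253). I choose the black block between the jaws and the red post on the lever. Next I move above for a wrist look.

>>> apply_moves(rows=[{"z": -30},{"x": -31,"y": -24},{"x": -31,"y": -24},{"x": -31,"y": -24},{"x": -31,"y": -24}])

```text
invalid input at $.rows[0]: expected keys x, y, z, ax, ay, az, gripper
```

>>> apply_moves(rows=[{"x": -31,"y": -24},{"x": -31,"y": -24},{"x": -31,"y": -24},{"x": -31,"y": -24},{"x": -31,"y": -24,"gripper": 1}])

```text
invalid input at $.rows[0]: expected keys x, y, z, ax, ay, az, gripper
```

>>> apply_moves(rows=[{"x": -31,"y": -20},{"x": -31,"y": -20},{"gripper": 1},{},{}])

```text
invalid input at $.rows[0]: expected keys x, y, z, ax, ay, az, gripper
```

Run:
```python
from h import *
import pickle
w=cam("wrist"); print(ray(w,320,240)); cv2.imwrite("pics/w1.png",w["color"][:,:,::-1]); pickle.dump(w,open("w1.pkl","wb"))
print(get_obs()["position"],get_obs()["clock"])
```

```text
(array([0.20411179, 0.59365249, 0.37395421]), array([ 0.23814912, -0.11308677, -0.96462486]))
[0.26542979 0.56560309 0.24183033] 0.2
```

View pics/w1.png

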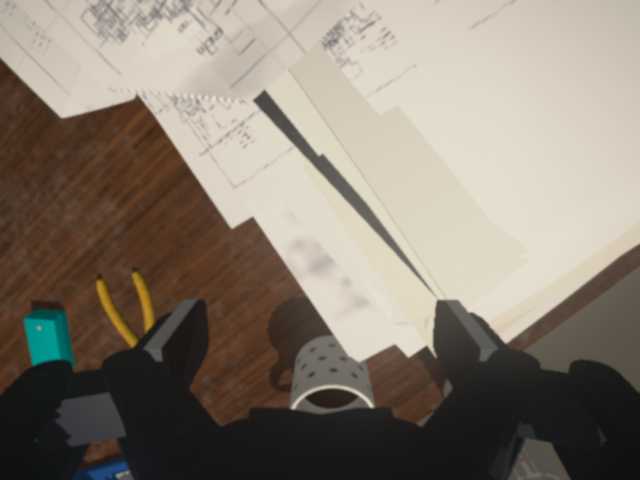

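The picture (the arm did not move; all keys are required) shows the fingers at the bottom, with the mug at (333,385). Image down is tool -x. I retry with full rows.

>>> apply_moves(rows=[{"x": 0,"y": 0,"z": -30,"ax": 0,"ay": 0,"az": 0,"gripper": 1},{"x": -36,"y": -18,"z": -2,"ax": 0,"ay": 0,"az": 0,"gripper": 1},{"x": -36,"y": -18,"z": -2,"ax": 0,"ay": 0,"az": 0,"gripper": 1},{"x": -36,"y": -18,"z": -2,"ax": 0,"ay": 0,"az": 0,"gripper": 1},{"x": -36,"y": -18,"z": -2,"ax": 0,"ay": 0,"az": 0,"gripper": 1}], newtons=40)

```text
clock: 0.62
position: [0.3661, 0.4379, 0.2804]
ee_rot: [0.217, 0.976, 0.0, -0.0]
ft_force: [1.9, 0.1, 0.0]
grip_width: 0.298
grasp_force: 0.0
```

>>> apply_moves(rows=[{"x": -36,"y": -18,"z": -2,"ax": 0,"ay": 0,"az": 0,"gripper": 1},{"x": -36,"y": -18,"z": -2,"ax": 0,"ay": 0,"az": 0,"gripper": 1},{"x": -36,"y": -18,"z": -2,"ax": 0,"ay": 0,"az": 0,"gripper": 1},{"x": -36,"y": -18,"z": -2,"ax": 0,"ay": 0,"az": 0,"gripper": 1},{"x": -36,"y": -18,"z": -2,"ax": 0,"ay": 0,"az": 0,"gripper": 1}])

```text
clock: 1.03
position: [0.4908, 0.2797, 0.2905]
ee_rot: [0.218, 0.976, 0.0, 0.0]
ft_force: [-0.5, 0.7, -0.3]
grip_width: 0.001
grasp_force: 0.0
```

>>> apply_moves(rows=[{"x": -36,"y": -18,"z": 0,"ax": 0,"ay": 0,"az": 0,"gripper": 1},{"x": -18,"y": -10,"z": 0,"ax": 0,"ay": 0,"az": -6,"gripper": 1},{"x": 0,"y": 0,"z": 0,"ax": 0,"ay": 0,"az": -7,"gripper": 1},{"x": 0,"y": 0,"z": 0,"ax": 0,"ay": 0,"az": -7,"gripper": 1},{"x": 0,"y": 0,"z": 0,"ax": 0,"ay": 0,"az": 0,"gripper": 1}])

```text
clock: 1.45
position: [0.5271, 0.2327, 0.2901]
ee_rot: [0.042, 0.999, -0.0, -0.0]
ft_force: [0.4, -0.4, -0.7]
grip_width: 0.004
grasp_force: 0.0
```

Run:
```python
from h import *
import pickle
w=cam("wrist"); print(ray(w,320,240)); cv2.imwrite("pics/w2.png",w["color"][:,:,::-1]); pickle.dump(w,open("w2.pkl","wb"))
o=get_obs();print(o["position"],o["ee_rot"],o["clock"],o["ft_force"])
```

```text
(array([0.45969826, 0.23784064, 0.42235819]), array([ 0.26265959, -0.02249558, -0.96462876]))
[0.52694213 0.23315056 0.2901338 ] [ 4.58818105e-02  9.98946859e-01  2.63810608e-05 -1.77915111e-04] 1.5 [0.54037225 0.34987189 0.3373889 ]
```

View pics/w2.png

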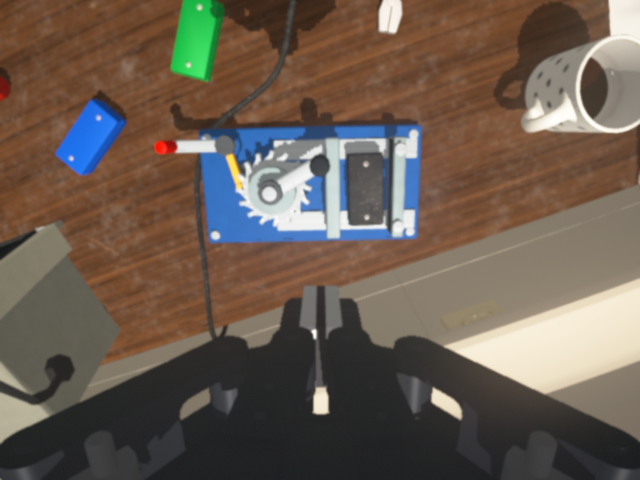

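The wrist view shows the vise from above: plate corners near (204,130), (421,123), (419,237), (207,241). The knob top is at (319,165), the post top at (165,147), the drum centre at (269,190), the pawl at (235,170) and the block at (366,188).

```bash
cat > m.py <<'E'
from h import *
def blobs(w,box,lo,hi):
    h=cv2.cvtColor(w["color"],cv2.COLOR_RGB2HSV); m=cv2.inRange(h,np.array(lo),np.array(hi))
    k=np.zeros_like(m); x0,y0,x1,y1=box; k[y0:y1,x0:x1]=m[y0:y1,x0:x1]; return k
E
python3 - <<'E'
from m import *
import pickle
w=pickle.load(open("w2.pkl","rb"))
b=blobs(w,(190,110,440,260),(105,120,60),(125,255,255))
pts=cv2.findNonZero(b)[:,0].astype(float); P=np.array([onz(w,*p,.012)[:2] for p in pts])
rc=cv2.minAreaRect((P*1000).astype(np.float32)); print(rc); bx=cv2.boxPoints(rc); print(bx)
r=blobs(w,(140,130,185,160),(0,120,60),(8,255,255))|blobs(w,(140,130,185,160),(172,120,60),(180,255,255))
p=cv2.findNonZero(r)[:,0]; print("red",p.min(0),p.max(0),p.mean(0), onz(w,*p.mean(0),.070))
k=blobs(w,(305,150,335,182),(0,0,0),(180,255,45)); p=cv2.findNonZero(k)[:,0]; c=np.median(p,0); print("knob",p.min(0),p.max(0),c,onz(w,*c,.102))
print("drum cap .065",onz(w,269,191,.065))
E
```

```text
((509.40277099609375, 223.44537353515625), (233.19696044921875, 122.67404174804688), 86.36414337158203)
[[440.7951   110.971275]
 [563.2222   103.19189 ]
 [578.01044  335.91946 ]
 [455.5833   343.69885 ]]
red [153 140] [176 154] [164.68543046 146.79801325] [0.45578966 0.09611228 0.07      ]Traceback (most recent call last):
  File "<stdin>", line 9, in <module>
TypeError: 'NoneType' object is not subscriptable
```

Run:
```python
from m import *
import pickle
w=pickle.load(open("w2.pkl","rb"))
print("knob",onz(w,319,165,.102), proj(w,[.4826,.2353,.102]),proj(w,[.507,.186,.065]),proj(w,[.456,.092,.07]))
g=w["color"][150:182:3,304:336:2].max(2); print(g)
```

```text
knob [0.48266644 0.23505176 0.102     ] [319.29158872 164.89333253] [269.43496473 192.78394318] [160.37977991 147.49092097]
[[137 144 158 186 227 234 236 236 233 174 127 157 212 214 215 216]
 [156 186 231 232 233 230 223 193 154 128 119 155 211 215 215 217]
 [226 230 231 230 214 135  73  58  54  57  68 139 208 215 215 215]
 [153 153 157 139  80  60  65  69  69  66  63  68 145 210 215 216]
 [133 162 186 120  64  70  73  72  73  73  73  68  93 195 217 217]
 [208 223 211  96  70  73  74  74  74  75  75  73  77 170 217 218]
 [232 235 226 120  71  74  76  75  76  77  77  76  89 185 216 217]
 [238 241 240 186  85  75  78  80  79  80  80  83 145 212 219 218]
 [242 244 245 242 206 114  85  82  84  84  86 152 212 219 220 220]
 [245 244 238 225 201 195 187 174 166 130 117 177 218 221 222 222]
 [231 214 200 199 200 200 200 200 196 144 121 175 218 222 223 222]]
```

Run:
```python
from h import *
import pickle
c=pickle.load(open("scene0.pkl","rb"));w=pickle.load(open("w2.pkl","rb"))
for p in((350,222),(303,208),(370,210)): print(p,onz(c,*p,0),onz(c,*p,.03))
for p in((62,225),(118,330)): print(p,onz(w,*p,0),onz(w,*p,.1),onz(w,*p,.2))
```

```text
(350, 222) [ 0.54498075 -0.1013725   0.        ] [ 0.50272449 -0.05268779  0.03      ]
(303, 208) [ 0.71319576 -0.07228832  0.        ] [ 0.66342094 -0.02490355  0.03      ]
(370, 210) [ 0.56076598 -0.21078067  0.        ] [ 0.51780419 -0.15720583  0.03      ]
(62, 225) [ 0.5305287  -0.07260552  0.        ] [0.51375847 0.00089753 0.1       ] [0.49698824 0.07440058 0.2       ]
(118, 330) [ 0.67010177 -0.03582398  0.        ] [0.6202854  0.02897046 0.1       ] [0.57046903 0.0937649  0.2       ]
```

>>> apply_moves(rows=[{"x": 8,"y": -35,"z": 0,"ax": 0,"ay": 0,"az": 0,"gripper": 1},{"x": 8,"y": -35,"z": 0,"ax": 0,"ay": 0,"az": 0,"gripper": 1},{"x": 8,"y": -36,"z": 0,"ax": 0,"ay": 0,"az": 0,"gripper": 1},{"x": 9,"y": -36,"z": 0,"ax": 0,"ay": 0,"az": 0,"gripper": 1},{"x": 0,"y": 0,"z": 34,"ax": 0,"ay": 0,"az": 0,"gripper": 1}])

```text
clock: 1.92
position: [0.4832, 0.0887, 0.262]
ee_rot: [0.051, 0.999, 0.001, 0.005]
ft_force: [2.3, -0.4, 1.0]
grip_width: -0.0
grasp_force: 0.0
```

>>> apply_moves(rows=[{"x": 0,"y": 0,"z": 40,"ax": 0,"ay": 0,"az": 0,"gripper": 1},{"x": 0,"y": 0,"z": 40,"ax": 0,"ay": 0,"az": 0,"gripper": 1},{"x": 0,"y": 0,"z": 40,"ax": 0,"ay": 0,"az": 0,"gripper": 1},{"x": 0,"y": 0,"z": 30,"ax": 0,"ay": 0,"az": 0,"gripper": 1},{"x": 0,"y": 0,"z": 0,"ax": 0,"ay": 0,"az": 0,"gripper": 1}])

```text
clock: 2.33
position: [0.4776, 0.0941, 0.1009]
ee_rot: [0.047, 0.999, -0.002, -0.004]
ft_force: [-1.4, -0.7, -0.8]
grip_width: -0.001
grasp_force: 0.0
```

Run:
```python
from h import *
import pickle
w=cam("wrist"); pickle.dump(w,open("w3.pkl","wb")); o=get_obs(); print(o["position"],o["ee_rot"],o["ft_force"])
for n,p in(("post",[.456,.0925,.07]),("tips",[o["position"][0],o["position"][1],.095])): print(n,proj(w,p))
cv2.imwrite("pics/w3.png",w["color"][:,:,::-1])
```

```text
[0.47943983 0.09447633 0.10430891] [ 0.04632082  0.99892283 -0.00111324 -0.00251414] [ 0.096186   -0.09217261 -0.43961528]
post [313.7479822  244.11750005]
tips [323.23409731 316.7442739 ]
```

View pics/w3.png

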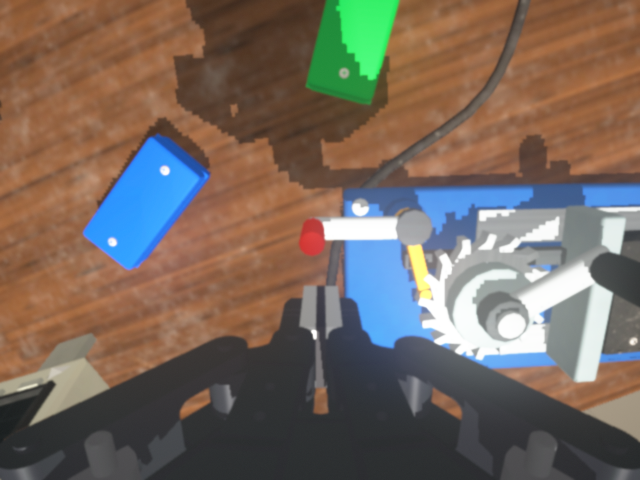

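The near view confirms the red post top at (312,240) just ahead of the closed fingertips (320,290), with clearance. I descend beside it.

>>> apply_moves(rows=[{"x": 0,"y": 0,"z": 25,"ax": 0,"ay": 0,"az": 0,"gripper": 1},{"x": 0,"y": 0,"z": 22,"ax": 0,"ay": 0,"az": 0,"gripper": 1},{"x": 0,"y": 0,"z": 0,"ax": 0,"ay": 0,"az": 0,"gripper": 1},{"x": 4,"y": 0,"z": 0,"ax": 0,"ay": 0,"az": 0,"gripper": 1},{"x": 3,"y": 0,"z": 0,"ax": 0,"ay": 0,"az": 0,"gripper": 1}])

```text
clock: 2.8
position: [0.4755, 0.0959, 0.0616]
ee_rot: [0.045, 0.999, 0.001, 0.001]
ft_force: [0.5, 0.2, 0.6]
grip_width: 0.002
grasp_force: 0.0
```

>>> apply_moves(rows=[{"x": 3,"y": 0,"z": 0,"ax": 0,"ay": 0,"az": 0,"gripper": 1},{"x": 3,"y": 0,"z": 0,"ax": 0,"ay": 0,"az": 0,"gripper": 1},{"x": 3,"y": 0,"z": 0,"ax": 0,"ay": 0,"az": 0,"gripper": 1},{"x": 3,"y": 0,"z": 0,"ax": 0,"ay": 0,"az": 0,"gripper": 1},{"x": 0,"y": 0,"z": 0,"ax": 0,"ay": 0,"az": 0,"gripper": 1}])

```text
clock: 3.22
position: [0.4624, 0.0967, 0.0598]
ee_rot: [0.045, 0.999, 0.0, 0.0]
ft_force: [0.4, -0.6, 0.9]
grip_width: -0.002
grasp_force: 0.8
```

>>> apply_moves(rows=[{"x": 3,"y": 0,"z": 0,"ax": 0,"ay": 0,"az": 0,"gripper": 1},{"x": 3,"y": 0,"z": 0,"ax": 0,"ay": 0,"az": 0,"gripper": 1}])

```text
clock: 3.38
position: [0.4568, 0.0975, 0.0596]
ee_rot: [0.045, 0.999, 0.0, 0.001]
ft_force: [3.2, 3.1, 0.4]
grip_width: 0.001
grasp_force: 1.8
```

Run:
```python
from h import *
import pickle
w=cam("wrist"); pickle.dump(w,open("w4.pkl","wb"))
from m import *
r=blobs(w,(250,150,400,330),(0,150,60),(6,255,255))|blobs(w,(250,150,400,330),(174,150,60),(180,255,255))
p=cv2.findNonZero(r)[:,0]; print(p.min(0),p.max(0),p.mean(0),onz(w,*p.mean(0),.07))
o=get_obs(); print(o["position"],o["ft_force"])
```

```text
[295 247] [327 301] [311.32572614 275.78561549] [0.43481168 0.09581357 0.07      ]
[0.45617042 0.09753455 0.05941734] [2.01146249 0.96910952 2.0443644 ]
```

The post is moving with the finger, at about x=0.437 of its 0.429 end. I continue gently.

>>> apply_moves(rows=[{"x": 3,"y": 0,"z": 0,"ax": 0,"ay": 0,"az": 0,"gripper": 1},{"x": 2,"y": 0,"z": 0,"ax": 0,"ay": 0,"az": 0,"gripper": 1}])

```text
clock: 3.6
position: [0.4515, 0.0979, 0.0593]
ee_rot: [0.045, 0.999, 0.0, 0.0]
ft_force: [5.4, 2.8, -0.4]
grip_width: 0.001
grasp_force: 2.3
```

>>> apply_moves(rows=[{"x": 1.5,"y": 0,"z": 0,"ax": 0,"ay": 0,"az": 0,"gripper": 1}])

```text
clock: 3.68
position: [0.4501, 0.0982, 0.0593]
ee_rot: [0.045, 0.999, 0.0, 0.0]
ft_force: [5.7, 3.0, -1.4]
grip_width: -0.003
grasp_force: 2.5
```

>>> apply_moves(rows=[{"x": 1.5,"y": 0,"z": 0,"ax": 0,"ay": 0,"az": 0,"gripper": 1}])

```text
clock: 3.77
position: [0.4488, 0.0983, 0.0594]
ee_rot: [0.045, 0.999, 0.0, 0.001]
ft_force: [5.2, 3.1, -1.2]
grip_width: 0.002
grasp_force: 2.6
```

>>> apply_moves(rows=[{"x": 1,"y": 0,"z": 0,"ax": 0,"ay": 0,"az": 0,"gripper": 1}])

```text
clock: 3.85
position: [0.4479, 0.0985, 0.0594]
ee_rot: [0.045, 0.999, 0.0, 0.001]
ft_force: [5.2, 3.1, -0.4]
grip_width: -0.002
grasp_force: 2.7
```

>>> apply_moves(rows=[{"x": 1,"y": 0,"z": 0,"ax": 0,"ay": 0,"az": 0,"gripper": 1}])

```text
clock: 3.93
position: [0.4471, 0.0986, 0.0595]
ee_rot: [0.045, 0.999, 0.001, 0.001]
ft_force: [5.7, 2.8, -0.2]
grip_width: -0.001
grasp_force: 2.8
```

>>> apply_moves(rows=[{"x": 0.7,"y": 0,"z": 0,"ax": 0,"ay": 0,"az": 0,"gripper": 1}])

```text
clock: 4.02
position: [0.4467, 0.0987, 0.0596]
ee_rot: [0.045, 0.999, 0.001, 0.001]
ft_force: [9.9, 4.1, -3.1]
grip_width: -0.001
grasp_force: 4.5
```

>>> apply_moves(rows=[{"x": 0.3,"y": 0,"z": 0,"ax": 0,"ay": 0,"az": 0,"gripper": 1}])

```text
clock: 4.1
position: [0.4467, 0.0987, 0.0596]
ee_rot: [0.045, 0.999, 0.001, 0.001]
ft_force: [9.3, 3.8, -3.3]
grip_width: -0.004
grasp_force: 4.6
```

The lever is at its stop (force jumped to about 10 N with no further travel). I back off and go to the knob.

>>> apply_moves(rows=[{"x": -6,"y": 0,"z": 0,"ax": 0,"ay": 0,"az": 0,"gripper": 1},{"x": -6,"y": 0,"z": 0,"ax": 0,"ay": 0,"az": 0,"gripper": 1},{"x": 0,"y": 0,"z": -40,"ax": 0,"ay": 0,"az": 0,"gripper": 1},{"x": 0,"y": 0,"z": -40,"ax": 0,"ay": 0,"az": -1.5,"gripper": 1},{"x": 0,"y": 0,"z": -10,"ax": 0,"ay": 0,"az": 0,"gripper": 0.4}])

```text
clock: 4.52
position: [0.4594, 0.097, 0.1539]
ee_rot: [0.031, 1.0, 0.001, 0.002]
ft_force: [2.0, -0.3, 0.5]
grip_width: 0.124
grasp_force: 0.0
```

>>> apply_moves(rows=[{"x": -5,"y": 40,"z": 0,"ax": 0,"ay": 0,"az": 0,"gripper": 0.4},{"x": -5,"y": 40,"z": 0,"ax": 0,"ay": 0,"az": 0,"gripper": 0.4},{"x": -5,"y": 40,"z": 0,"ax": 0,"ay": 0,"az": 0,"gripper": 0.4},{"x": 0,"y": 18,"z": 0,"ax": 0,"ay": 0,"az": 0,"gripper": 0.4},{"x": 0,"y": 0,"z": 0,"ax": 0,"ay": 0,"az": 0,"gripper": 0.4}])

```text
clock: 4.93
position: [0.4802, 0.2385, 0.1484]
ee_rot: [0.029, 1.0, 0.0, -0.001]
ft_force: [-0.8, 0.6, -0.0]
grip_width: 0.601
grasp_force: 0.0
```

```bash
cat > st.py <<'E'
from m import *
C=np.array([.507,.186]); vx=np.array([.998,-.0635]); vy=np.array([.0635,.998])
def st(tag,show=False):
    w=cam("wrist"); o=get_obs(); cv2.imwrite(f"pics/{tag}.png",w["color"][:,:,::-1])
    p=o["position"]; d=(p[:2]-C)*1000; M=R.from_quat(o["ee_rot"]).as_matrix()
    v=np.array([d@vx,d@vy]); f=o["ft_force"][:2]
    ph=np.arctan2(v[1],v[0]); rad=np.array([np.cos(ph),np.sin(ph)]); fv=np.array([f@vx,f@vy])
    print("tcp",p.round(4),"vise",v.round(1),"r",np.hypot(*v).round(1),"phi",np.degrees(ph).round(1),"F rad %.1f  cw %.1f  z %.1f"%(fv@rad, fv@[rad[1],-rad[0]],o["ft_force"][2]),"toolx",np.degrees(np.arctan2(M[1,0],M[0,0])).round(2),"t",round(float(o["clock"]),2),"grip",o["grip_width"],o["grasp_force"])
    return w,o
E
python3 - <<'E'
from st import *
w,o=st("w5")
print("knob px",proj(w,[.4826,.2352,.102]))
E
```

```text
tcp [0.4805 0.2356 0.1483] vise [-29.6  47.8] r 56.2 phi 121.8 F rad -0.7  cw -0.6  z -0.2 toolx 176.57 t 4.98 grip 0.5989077366410931 0.0
knob px [314.92321097 281.39470596]
```

View pics/w5.png

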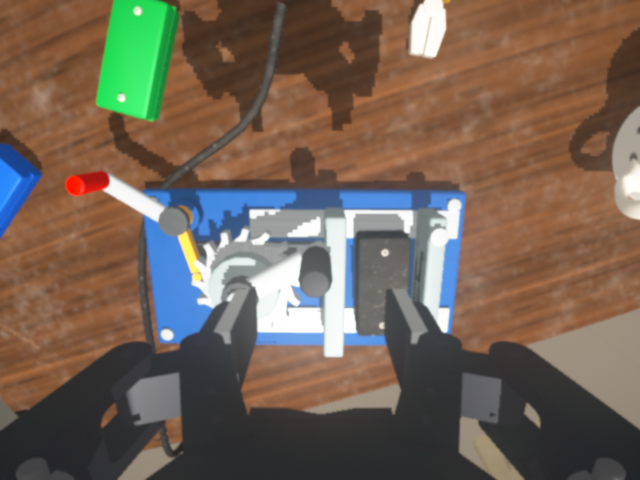

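The lever lies over (post at (72,184)) with the pawl still in the wheel. The knob top at (315,283) is centred between the open fingers (235,320) and (400,320). I descend and grasp.

>>> apply_moves(rows=[{"x": -2,"y": 0,"z": 30,"ax": 0,"ay": 0,"az": 0,"gripper": 0.4},{"x": 0,"y": 0,"z": 30,"ax": 0,"ay": 0,"az": 0,"gripper": 0.4},{"x": 0,"y": 0,"z": 12,"ax": 0,"ay": 0,"az": 0,"gripper": 0.4},{"x": 0,"y": 0,"z": 0,"ax": 0,"ay": 0,"az": 0,"gripper": 0.7},{"x": 0,"y": 0,"z": 0,"ax": 0,"ay": 0,"az": 0,"gripper": 1}], newtons=45)

```text
clock: 5.4
position: [0.4832, 0.2327, 0.0775]
ee_rot: [0.032, 0.999, -0.0, -0.001]
ft_force: [0.5, -0.4, 1.2]
grip_width: 0.325
grasp_force: 0.0
```

>>> apply_moves(rows=[{"x": 0,"y": 0,"z": 0,"ax": 0,"ay": 0,"az": 0,"gripper": 1},{"x": 0,"y": 0,"z": 0,"ax": 0,"ay": 0,"az": 0,"gripper": 1},{"x": 0,"y": 0,"z": 0,"ax": 0,"ay": 0,"az": 0,"gripper": 1}])

```text
clock: 5.65
position: [0.484, 0.2345, 0.0787]
ee_rot: [0.032, 1.0, 0.001, 0.001]
ft_force: [0.7, 3.7, -1.4]
grip_width: 0.19
grasp_force: 45.1
```

Run:
```python
from st import *
w,o=st("w6")
```

```text
tcp [0.484  0.2345 0.0787] vise [-26.   46.9] r 53.7 phi 119.0 F rad 3.1  cw 2.0  z 0.0 toolx 176.38 t 5.7 grip 0.19256454219365984 45.23640871513635
```

>>> apply_moves(rows=[{"x": 2.4,"y": -1.5,"z": 0,"ax": 0,"ay": 0,"az": 0,"gripper": 1},{"x": 2.4,"y": -1.6,"z": 0,"ax": 0,"ay": 0,"az": 0,"gripper": 1},{"x": 0,"y": 0,"z": 0,"ax": 0,"ay": 0,"az": 0,"gripper": 1}])

```text
clock: 5.95
position: [0.4793, 0.2318, 0.0787]
ee_rot: [0.032, 0.999, 0.001, 0.002]
ft_force: [3.8, 5.6, -1.8]
grip_width: 0.193
grasp_force: 45.1
```

Run:
```python
from st import *
w,o=st("w7")
```

```text
tcp [0.4794 0.2319 0.0787] vise [-30.5  44. ] r 53.5 phi 124.7 F rad 2.8  cw 6.1  z -1.2 toolx 176.38 t 6.0 grip 0.19547025847008023 45.16466872883029
```

>>> apply_moves(rows=[{"x": 2.3,"y": -1.7,"z": 0,"ax": 0,"ay": 0,"az": 0,"gripper": 1},{"x": 2.3,"y": -1.9,"z": 0,"ax": 0,"ay": 0,"az": 0,"gripper": 1},{"x": 1.0,"y": -0.9,"z": 0,"ax": 0,"ay": 0,"az": 0,"gripper": 1},{"x": 0,"y": 0,"z": 0,"ax": 0,"ay": 0,"az": 0,"gripper": 1}])

```text
clock: 6.33
position: [0.4736, 0.2276, 0.0787]
ee_rot: [0.032, 0.999, 0.001, 0.002]
ft_force: [4.8, 5.3, -2.3]
grip_width: 0.199
grasp_force: 45.1
```

Run:
```python
from st import *
w,o=st("w8")
p=lambda v:np.append(C+ (v[0]*vx+v[1]*vy)/1000,.029)
print("drum",proj(w,p([0,0])),"pivot",proj(w,p([-45,-45])))
cv2.imwrite("pics/w8c.png",cv2.resize(w["color"][150:400,0:330,::-1],None,fx=2,fy=2))
```

```text
tcp [0.4736 0.2276 0.0787] vise [-36.   39.4] r 53.4 phi 132.4 F rad 1.6  cw 6.7  z -1.3 toolx 176.38 t 6.38 grip 0.19086923540402012 45.10284868301824
drum [247.52361102 336.73917116] pivot [154.57636357 256.87529718]
```

View pics/w8c.png

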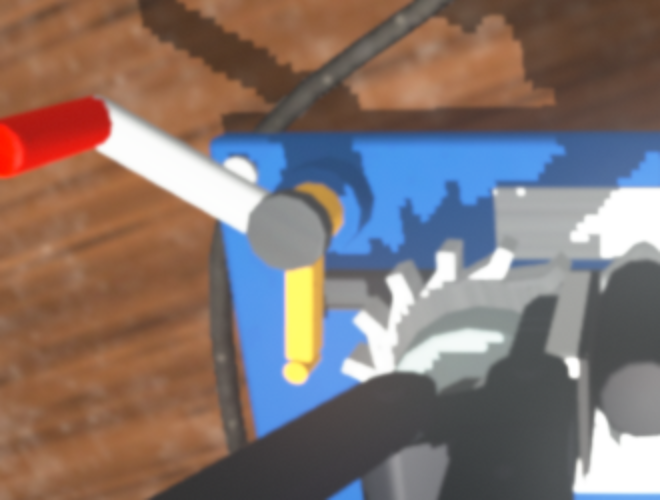

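The crop shows the pawl swung clear of the wheel: the nose at (295,370) in the crop sits well away from the teeth at (355,365). The crank's load is now wholly on the gripper (6.7 N). I ease it back slowly.

>>> apply_moves(rows=[{"x": -2.9,"y": 2.5,"z": 0,"ax": 0,"ay": 0,"az": 0,"gripper": 1},{"x": -3.1,"y": 2.3,"z": 0,"ax": 0,"ay": 0,"az": 0,"gripper": 1},{"x": -3.2,"y": 2.1,"z": 0,"ax": 0,"ay": 0,"az": 0,"gripper": 1},{"x": -3.4,"y": 1.8,"z": 0,"ax": 0,"ay": 0,"az": 0,"gripper": 1},{"x": -3.5,"y": 1.6,"z": 0,"ax": 0,"ay": 0,"az": 0,"gripper": 1}])

```text
clock: 6.8
position: [0.4905, 0.2372, 0.0787]
ee_rot: [0.032, 1.0, 0.001, 0.002]
ft_force: [4.0, 5.1, -2.5]
grip_width: 0.194
grasp_force: 45.2
```

Run:
```python
from st import *
w,o=st("w9")
```

```text
tcp [0.4911 0.2375 0.0788] vise [-19.1  50.3] r 53.8 phi 110.8 F rad 5.2  cw 7.2  z -3.7 toolx 176.39 t 6.85 grip 0.19946700030797107 45.04871789482422
```

>>> apply_moves(rows=[{"x": -3.6,"y": 1.7,"z": 0,"ax": 0,"ay": 0,"az": 0,"gripper": 1},{"x": -3.7,"y": 1.3,"z": 0,"ax": 0,"ay": 0,"az": 0,"gripper": 1},{"x": -3.7,"y": 0.8,"z": 0,"ax": 0,"ay": 0,"az": 0,"gripper": 1},{"x": -3.8,"y": 0.6,"z": 0,"ax": 0,"ay": 0,"az": 0,"gripper": 1},{"x": -3.8,"y": 0.3,"z": 0,"ax": 0,"ay": 0,"az": 0,"gripper": 1}])

```text
clock: 7.27
position: [0.5097, 0.2404, 0.0787]
ee_rot: [0.032, 0.999, 0.001, 0.002]
ft_force: [5.1, 5.5, -2.9]
grip_width: 0.197
grasp_force: 45.1
```

Run:
```python
from st import *
w,o=st("w10")
```

```text
tcp [0.5104 0.2404 0.0788] vise [-0.  54.5] r 54.5 phi 90.0 F rad 5.8  cw 5.6  z -3.7 toolx 176.35 t 7.32 grip 0.19730664199083925 44.91005145362578
```

>>> apply_moves(rows=[{"x": -3.8,"y": 0.1,"z": 0,"ax": 0,"ay": 0,"az": 0,"gripper": 1},{"x": -3.8,"y": -0.3,"z": 0,"ax": 0,"ay": 0,"az": 0,"gripper": 1},{"x": -3.8,"y": -0.6,"z": 0,"ax": 0,"ay": 0,"az": 0,"gripper": 1},{"x": -3.7,"y": -0.9,"z": 0,"ax": 0,"ay": 0,"az": 0,"gripper": 1}])

```text
clock: 7.65
position: [0.5249, 0.238, 0.0788]
ee_rot: [0.032, 0.999, 0.001, 0.002]
ft_force: [7.5, 6.8, -3.6]
grip_width: 0.193
grasp_force: 45.0
```

Run:
```python
from st import *
w,o=st("w11")
cv2.imwrite("pics/w11c.png",cv2.resize(w["color"][150:400,250:640,::-1],None,fx=2,fy=2))
```

```text
tcp [0.5257 0.2377 0.0789] vise [15.4 52.8] r 55.0 phi 73.8 F rad 9.0  cw 6.0  z -5.4 toolx 176.35 t 7.7 grip 0.1958408446519786 44.78006543708034
```

View pics/w11c.png

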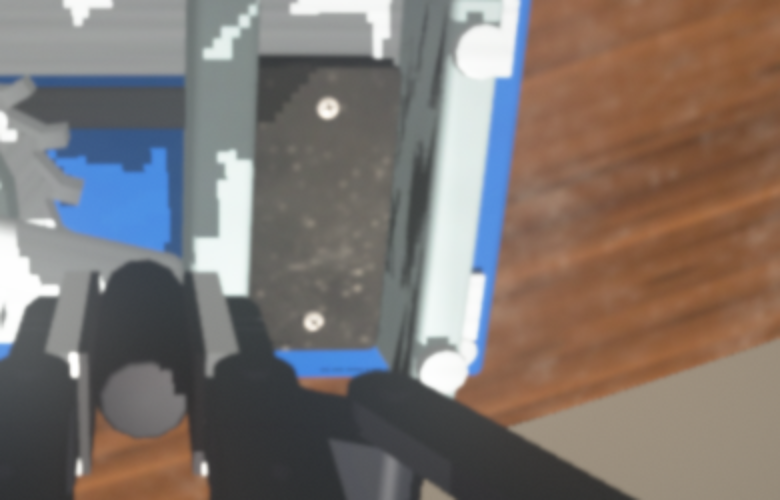

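The crop shows the jaw face up near the block, with a strip of gap still open between block and fence (390-420, 200). The radial force is creeping up, so I trim outward and take smaller steps.

>>> apply_moves(rows=[{"x": -2.1,"y": 0.0,"z": 0.2,"ax": 0,"ay": 0,"az": 0,"gripper": 1},{"x": -2.0,"y": -0.4,"z": 0.2,"ax": 0,"ay": 0,"az": 0,"gripper": 1}])

```text
clock: 7.87
position: [0.5293, 0.2366, 0.0787]
ee_rot: [0.032, 0.999, 0.001, 0.002]
ft_force: [6.8, 1.5, 1.2]
grip_width: 0.2
grasp_force: 45.6
```

Run:
```python
from st import *
w,o=st("w12")
```

```text
tcp [0.5297 0.2363 0.0788] vise [19.5 51.7] r 55.2 phi 69.3 F rad 6.4  cw 6.5  z -2.0 toolx 176.33 t 7.92 grip 0.19519858778941843 45.29539249604568
```

>>> apply_moves(rows=[{"x": -1.9,"y": -0.6,"z": 0,"ax": 0,"ay": 0,"az": 0,"gripper": 1},{"x": -1.9,"y": -0.7,"z": 0,"ax": 0,"ay": 0,"az": 0,"gripper": 1}])

```text
clock: 8.08
position: [0.533, 0.2349, 0.0788]
ee_rot: [0.032, 0.999, 0.001, 0.002]
ft_force: [6.7, 2.8, 0.1]
grip_width: 0.196
grasp_force: 45.4
```

Run:
```python
from st import *
w,o=st("w13")
```

```text
tcp [0.5334 0.2346 0.0788] vise [23.3 50.2] r 55.4 phi 65.1 F rad 6.5  cw 6.1  z -1.5 toolx 176.32 t 8.13 grip 0.19872530878582614 45.277065712725744
```

>>> apply_moves(rows=[{"x": -1.8,"y": -0.7,"z": 0,"ax": 0,"ay": 0,"az": 0,"gripper": 1},{"x": -1.8,"y": -0.8,"z": 0,"ax": 0,"ay": 0,"az": 0,"gripper": 1}])

```text
clock: 8.3
position: [0.5365, 0.233, 0.0788]
ee_rot: [0.032, 0.999, 0.001, 0.002]
ft_force: [6.8, 2.4, -1.7]
grip_width: 0.196
grasp_force: 45.4
```

Run:
```python
from st import *
w,o=st("w14")
```

```text
tcp [0.537  0.2327 0.0788] vise [27.  48.5] r 55.5 phi 60.9 F rad 7.1  cw 5.8  z -1.3 toolx 176.31 t 8.35 grip 0.19096274587718284 45.2918390580453
```

>>> apply_moves(rows=[{"x": -1.9,"y": -0.8,"z": 0,"ax": 0,"ay": 0,"az": 0,"gripper": 1},{"x": -1.8,"y": -0.9,"z": 0,"ax": 0,"ay": 0,"az": 0,"gripper": 1}])

```text
clock: 8.52
position: [0.5401, 0.2308, 0.0787]
ee_rot: [0.032, 0.999, 0.001, 0.002]
ft_force: [6.8, 2.0, 0.2]
grip_width: 0.196
grasp_force: 45.5
```

Run:
```python
from st import *
w,o=st("w15")
```

```text
tcp [0.5406 0.2304 0.0788] vise [30.7 46.5] r 55.7 phi 56.6 F rad 6.4  cw 6.0  z -0.7 toolx 176.29 t 8.57 grip 0.19469168380915208 45.337865453911945
```

>>> apply_moves(rows=[{"x": -1.7,"y": -1.0,"z": 0,"ax": 0,"ay": 0,"az": 0,"gripper": 1},{"x": -1.7,"y": -1.1,"z": 0,"ax": 0,"ay": 0,"az": 0,"gripper": 1}])

```text
clock: 8.73
position: [0.5427, 0.229, 0.0787]
ee_rot: [0.032, 0.999, 0.001, 0.002]
ft_force: [-1.6, 6.2, 4.4]
grip_width: 0.196
grasp_force: 45.8
```

Run:
```python
from st import *
w,o=st("w16")
```

```text
tcp [0.5425 0.2291 0.0787] vise [32.7 45.3] r 55.9 phi 54.2 F rad 2.8  cw -0.3  z 5.4 toolx 176.35 t 8.78 grip 0.19353663635165083 46.04132871958427
```

The tangential pull fell from 6 N to about 0, so the jaw has clamped. I let it settle and confirm before letting go.

>>> apply_moves(rows=[{"x": 0,"y": 0,"z": -0.2,"ax": 0,"ay": 0,"az": 0,"gripper": 1},{"x": 0,"y": 0,"z": 0,"ax": 0,"ay": 0,"az": 0,"gripper": 1},{"x": 0,"y": 0,"z": 0,"ax": 0,"ay": 0,"az": 0,"gripper": 1}])

```text
clock: 9.03
position: [0.5424, 0.2292, 0.0786]
ee_rot: [0.032, 0.999, 0.001, 0.002]
ft_force: [3.9, 4.2, 5.7]
grip_width: 0.193
grasp_force: 46.0
```

Run:
```python
from st import *
w,o=st("w17"); cv2.imwrite("pics/w17c.png",cv2.resize(w["color"][150:400,250:640,::-1],None,fx=2,fy=2))
g=w["color"].astype(int)
for r in (210,230,250): print([tuple(g[r,x]) for x in range(380,480,6)])
```

```text
tcp [0.5424 0.2292 0.0786] vise [32.6 45.3] r 55.8 phi 54.3 F rad 4.9  cw 1.5  z 6.9 toolx 176.36 t 9.08 grip 0.1964893331315719 46.025538090616465
[(np.int64(134), np.int64(144), np.int64(143)), (np.int64(135), np.int64(146), np.int64(145)), (np.int64(135), np.int64(145), np.int64(143)), (np.int64(132), np.int64(143), np.int64(142)), (np.int64(165), np.int64(177), np.int64(174)), (np.int64(103), np.int64(101), np.int64(96)), (np.int64(104), np.int64(103), np.int64(96)), (np.int64(107), np.int64(103), np.int64(97)), (np.int64(105), np.int64(103), np.int64(98)), (np.int64(107), np.int64(103), np.int64(97)), (np.int64(105), np.int64(103), np.int64(96)), (np.int64(110), np.int64(106), np.int64(100)), (np.int64(108), np.int64(104), np.int64(97)), (np.int64(117), np.int64(114), np.int64(106)), (np.int64(110), np.int64(107), np.int64(101)), (np.int64(108), np.int64(104), np.int64(98)), (np.int64(110), np.int64(114), np.int64(110))]
[(np.int64(138), np.int64(150), np.int64(148)), (np.int64(142), np.int64(153), np.int64(153)), (np.int64(230), np.int64(240), np.int64(238)), (np.int64(237), np
[... 732 characters left out ...]
np.int64(241), np.int64(248), np.int64(246)), (np.int64(241), np.int64(247), np.int64(246)), (np.int64(180), np.int64(193), np.int64(189)), (np.int64(106), np.int64(107), np.int64(103)), (np.int64(111), np.int64(110), np.int64(106)), (np.int64(115), np.int64(113), np.int64(108)), (np.int64(123), np.int64(119), np.int64(113)), (np.int64(114), np.int64(111), np.int64(106)), (np.int64(107), np.int64(106), np.int64(101)), (np.int64(112), np.int64(109), np.int64(103)), (np.int64(114), np.int64(111), np.int64(104)), (np.int64(148), np.int64(141), np.int64(130)), (np.int64(123), np.int64(118), np.int64(110)), (np.int64(97), np.int64(98), np.int64(93)), (np.int64(116), np.int64(124), np.int64(122))]
```

View pics/w17c.png

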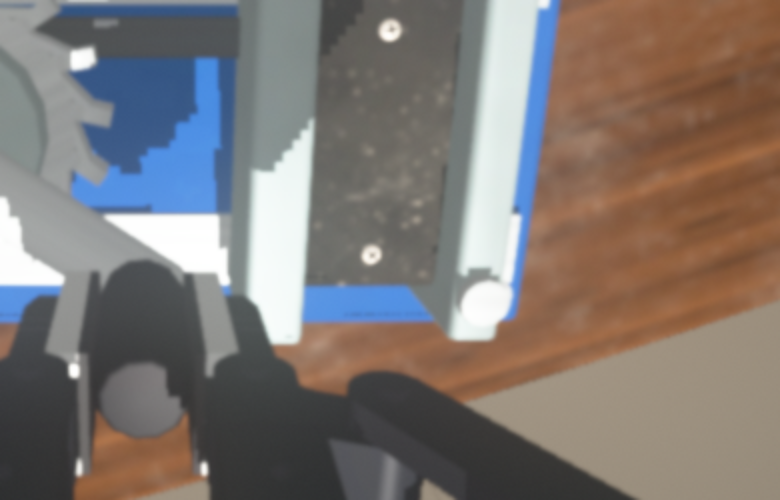

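The picture shows the block sandwiched between the jaw face (310) and the fence (450), with no gap. I let go and lift.

>>> apply_moves(rows=[{"x": 0,"y": 0,"z": 0,"ax": 0,"ay": 0,"az": 0,"gripper": 0.6},{"x": 0,"y": 0,"z": 0,"ax": 0,"ay": 0,"az": 0,"gripper": 0.5},{"x": 0,"y": 0,"z": 0,"ax": 0,"ay": 0,"az": 0,"gripper": 0.5},{"x": 0,"y": 0,"z": -5,"ax": 0,"ay": 0,"az": 0,"gripper": 0.5},{"x": 0,"y": 0,"z": -15,"ax": 0,"ay": 0,"az": 0,"gripper": 0.5}])

```text
clock: 9.5
position: [0.5394, 0.2276, 0.0953]
ee_rot: [0.032, 0.999, -0.001, -0.002]
ft_force: [0.5, 0.7, 1.0]
grip_width: 0.503
grasp_force: 0.0
```

>>> apply_moves(rows=[{"x": 0,"y": 0,"z": -35,"ax": 0,"ay": 0,"az": 0,"gripper": 0.5},{"x": 0,"y": 0,"z": -35,"ax": 0,"ay": 0,"az": 0,"gripper": 0.5},{"x": 0,"y": 0,"z": -35,"ax": 0,"ay": 0,"az": 0,"gripper": 0.5},{"x": 0,"y": 0,"z": 0,"ax": 0,"ay": 0,"az": 0,"gripper": 0.5},{"x": 0,"y": 0,"z": 0,"ax": 0,"ay": 0,"az": 0,"gripper": 0.5}])

```text
clock: 9.92
position: [0.5419, 0.2288, 0.2045]
ee_rot: [0.032, 0.999, 0.001, 0.002]
ft_force: [-0.2, 0.9, -0.7]
grip_width: 0.5
grasp_force: 0.0
```

Run:
```python
from st import *
w,o=st("w18")
p=lambda v,z:np.append(C+ (v[0]*vx+v[1]*vy)/1000,z)
print("knob expected px",proj(w,p([32.2,44.6],.102)))
k=blobs(w,(270,230,400,350),(0,0,30),(180,70,100)); n,l,s,c=cv2.connectedComponentsWithStats(k)
print([(s[i].tolist(),c[i].round(),onz(w,*c[i],.102).round(3)) for i in range(1,n) if s[i,4]>80])
r=blobs(w,(0,60,200,400),(0,150,60),(6,255,255)); q=cv2.findNonZero(r)
if q is not None: print("red",onz(w,*q[:,0].mean(0),.065), "expected",p([-72.2,-89.3],.065))
```

```text
tcp [0.541  0.2285 0.2025] vise [31.2 44.5] r 54.4 phi 55.0 F rad 0.9  cw 0.4  z -0.3 toolx 176.36 t 9.97 grip 0.4952568141276937 0.0
knob expected px [320.17018961 244.78356196]
[([309, 230, 25, 21, 226], array([319., 236.]), array([0.536, 0.228, 0.102])), ([373, 288, 27, 62, 1057], array([384., 324.]), array([0.601, 0.268, 0.102]))]
red [0.43077399 0.10390107 0.065     ] expected [0.42927385 0.1014633  0.065     ]
```

```bash
python3 -c "
from workcell import *
print(hand_in())"
```

```text
the job is handed in; nothing more can be done
None
```

The job is handed in: the lever is fully over, the pawl is clear, and the crank was eased back at about 1 rad/s until its pull fell to near zero. The block is clamped against the fence, and after I let go the crank and lever stayed put; the judge's verdict was not shown.

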